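# Make the glaze sprayer safe and open its pot

## Robot

A 7-joint arm with a two-finger parallel gripper is mounted at the origin on the work surface. World frame = base frame: x ahead of the robot, y to its left, z up, the work surface at z = 0. Lengths are in m, angles in rad, forces in N, time in s.
With the tool pointing down it reaches from about 0.425 to 0.95 m from the base axis. Payload 4.7 kg.
Tool frame: the origin (TCP) lies on the centre line of the jaws, within the pads' length; the fingertips stand robot.nose_length ahead of it and the grasp point (between the pads) lies 8 mm behind it (robot.nose_length is the distance from the TCP to the fingertips, in m); z points along the fingers, x is the direction in which the jaws open and shut, and the axes are right-handed (so a half turn about z gives the same grasp; the last joint's range is limited). The gripper opens to 85 mm and grips with 20 to 120 N. Pads are 22 mm wide; open, the fingers measure 114 mm over their backs; the gripper's body (76 mm by 85 mm) begins 54 mm behind the grasp point. The pads swing forward as they close: fully open they stand 13 mm farther back than shut.
Start: joints at [-1.143, 0.469, -0.049, 1.532, 0.024, 1.141, -0.082], TCP at [0.298, 0.606, 0.242] pointing down, gripper open.
Joint ranges: [-2.59, 2.59], [-0.33, 1.99], [-1.39, 1.29], [0.1, 2.45], [-1.04, 4.18], [0.21, 1.99], [-2.66, 2.66]. Speed limits (rad/s): [2.57, 2.57, 3.14, 3.14, 3.14, 3.14, 3.14].

## Interface

Orientations are given as [roll, pitch, yaw] about the fixed x, y, z axes, in that order (R = Rz(yaw) Ry(pitch) Rx(roll)).
In Python, from plant import robot gives the robot as it stands. Calls block until the motion is done:
- robot.goto(position, orientation): joint-space move of the TCP to a pose.
- robot.move_straight(position, vel=0.15, attitude=None, contact_N=None): straight line of the TCP; attitude=None keeps the orientation; vel is the mean speed in m/s. With contact_N (N) it stops when the force on the tool has changed by that much, and returns True; else False.
- robot.move_joints(angles): joint-space move.
- robot.grip(opening, strength=None): opening from 0.0 (shut) to 1.0 (fully open); strength is the grip in N (None keeps the last); returns when the fingers have stopped.
- robot.sleep(seconds).
- robot.inverse_kinematics(position, orientation): joint angles nearest the present ones, or None.
- robot.sense(): the state.
- robot.grab_frame(name): name is "side" or "top"; returns a dict with "image" (420x560x3 uint8, red, green, blue), "range_z" (420x560 float32, m along the optical axis (not along the pixel's ray), 0 where there is no reading), "fx", "fy", "cx", "cy" (pixels), "R" (3x3) and "t" (3): a world point X has camera coordinates R X + t. Camera axes: x right, y down, z forward; pixel columns grow to the right and rows downward; lengths in m; the calibration is good to about 2 mm. A picture is of the moment at which its call begins.
A pose or a line that the arm cannot do raises robot.IKError and nothing moves.
- robot.close_job(): hands the job in, once; it reports no verdict.
The state is a dict: "t": time; "joint_pos": joint angles; "joint_velocities": joint speeds; "effort": joint torques, N m; "tcp_pos": TCP position; "tcp_rot": TCP orientation; "wrist_force": force on the tool from outside, world axes, zero at the start; "torque": the same for the moment, N m; "opening": opening from 0.0 (shut) to 1.0 (fully open).
Only numpy, scipy, OpenCV 4.12 (cv2) and the standard library are available. Lean on these libraries where they do the work, as an engineer would, in place of code of your own. Each camera call takes 0.05 s, during which the arm holds its last target.

## Task

The glaze pot is to be opened: first turn the air regulator's knob until its pointer is on the long mark, and then slide the fork lock fully home over the knob. Then unscrew the tight cap of the pot anticlockwise, with the pot staying down in the cradle that braces it; stop turning as soon as the thread lets go, and lift the cap clear. Finish while still holding the cap level and still, a few centimetres at most above the pot's mouth; do not put it down, and leave the other things on the bench where they are.

Things in the scene. Friction and masses are not known exactly. Their poses are not given: they have to be found in the camera images.
- regulator: Fixed aluminium air regulator block, 90 (x) x 205 (y, from -95 to +110) x 35 mm high. Origin on the bench, z up. The knob's axis is vertical at x = 0, y = -45 mm, in a white dial disc 80 mm across; the lock slides along y on the other half. The long mark is a dark raised line on the dial, from the knob axis towards +y (towards the lock); the other ticks are shorter.
- knob (a joint): Turning angle of the black regulator knob, rad: 0 when its pointer is on the long mark, positive anticlockwise seen from above; range -1.5 to 0.5, starts between -1.2 and -0.5. It stays where it is left, friction about 0.05 N m. The fork goes over the knob only within about 0.12 rad of the mark; otherwise its prongs strike the bar or stop short of holding it.
- knob_grip (a point): Grip point in the knob's bar, on the knob axis, 64 mm above the bench; turns with the knob. The bar runs along this frame's y: 12 mm thick (x), from -21 mm to +25 mm along y (the longer end, with a white line on top, is the pointer), from z = -14 to +12 mm of this point. Below it is a boss 30 mm across, 12 mm high, on the dial.
- lock (a joint): Travel of the steel fork lock, m: 0 drawn back, 0.056 fully home (end stop) with its two prongs on either side of the knob's pointer end. It slides towards -y of the regulator, with about 1.5 N of friction, and stays where it is left.
- lock_tab (a point): Point in the lock's black upright tab, 72 mm above the bench, axes as the regulator's. The tab is 14 x 14 mm, from 47 to 84 mm above the bench, on a steel slab 54 mm wide (x). A steel cross wall, its top 70 mm above the bench, stands 15 mm from the tab towards the knob. The regulator's y of this point is 86 mm drawn back, 30 mm home; the prong tips lie 64 mm from it towards the knob.
- pot: Loose white pot, square body 84 x 84 mm, 100 mm high, about 0.65 kg, standing in the cradle. Origin at the centre of its underside, z up. A neck 34 mm across with two threads stands on it, its mouth 124 mm above the origin; a sprung seal in the mouth presses up on the cap with about 20 N, which makes it tight. Pulling the cap before it is free lifts the pot.
- cap: Loose round fluted steel cap, 54 mm across, 34 mm high, 90 g, screwed on the pot. Origin at the centre of its lower rim, z up. Tight: 108 mm above the pot's origin, its x along the pot's x. Unscrews anticlockwise seen from above with about 0.4 N m, rising 2 mm; free after about 1.1 rad (62 degrees), then the seal lifts it 1 mm more; a stop comes at 2.5 rad. The skirt reaches 16 mm below the mouth.
- cradle: Fixed square steel cradle, 105 x 105 mm outside, floor 10 mm above the bench, walls 9 mm thick up to 51 mm above the bench, inside 87 x 87 mm, so that the pot cannot turn in it. Origin on the bench under its centre, z up.
- ramekin: Bystander: white ramekin, 70 mm across, 42 mm high, beyond the cradle. Origin at the centre of its underside.
- cake_ring: Bystander: thin steel cake ring, 64 mm across, 40 mm high, on the robot's side of the regulator. Origin at the centre of its underside.
- brush: Bystander: pastry brush, 160 mm long, lying flat on the robot's side of the cradle.
- spatula: Bystander: spatula, 260 mm long, lying at the left side of the bench.
- essence: Bystander: amber bottle, 52 mm across, 120 mm high, at the far side of the bench.
- bowl: Bystander: steel bowl, 150 mm across, 65 mm high, at the right side of the bench.
- weight_mould: Bystander: white round mould, 72 mm across, 30 mm high, at the far side of the bench.
- cap_rim (a point): Point on the side of the cap, 27 mm from its axis along its x, 27 mm above its lower rim; shows how far the cap has been turned.
Not all that is in view belongs to the job. What is shaped like the cap but pink is not meant.

How it is judged:
By the outcome, as a careful person would: the job done as asked, in the order asked, and still so for the second after the job is handed in, while the arm keeps its last pose, push and grip.
It also fails if it takes over 51 s, if anything falls off the work surface, if the arm or the gripper's body presses on something with over 40 N, if the wrist force passes 120 N, or if a joint passes its speed limit or range.

## Working session

There is one attempt and no reset: what is moved stays moved. The work goes in short steps, each a Python script; the robot and the scene stay as the last script left them, time stands still between calls to the robot, and variables do not carry over. Pictures are saved under pics/ and viewed, and the job is handed in when it is done.

```bash
ls; mkdir -p pics
python3 - <<'E'
from plant import robot
import cv2,numpy as np,pickle
s=robot.sense();print(s['t'],s['tcp_pos'],s['tcp_rot'],s['opening'],robot.nose_length)
for n in("top","side"):
    f=robot.grab_frame(n);pickle.dump(f,open(f'{n}0.pkl','wb'))
    cv2.imwrite(f'pics/{n}0.png',f['image'][:,:,::-1])
    print(n,f['fx'],f['cx'],f['cy'],-f['R'].T@f['t'],f['R'].round(3).tolist())
E
```

```text
pics
0.0 [0.29743736 0.60533073 0.24126204] [3.14154577e+00 1.92539472e-03 1.11407917e+00] 0.9990842956383522 0.011
top 447.7014348699196 287.1528750317778 212.956393917164 [ 0.30970116 -0.02502841  1.37037874] [[-0.005, -1.0, 0.009], [-0.98, 0.003, -0.199], [0.199, -0.01, -0.98]]
side 478.34059356194126 278.70913198655353 216.09559524491652 [0.16251279 1.03984805 1.17996975] [[-0.944, -0.33, -0.021], [-0.212, 0.652, -0.728], [0.254, -0.683, -0.685]]
```

View pics/top0.png

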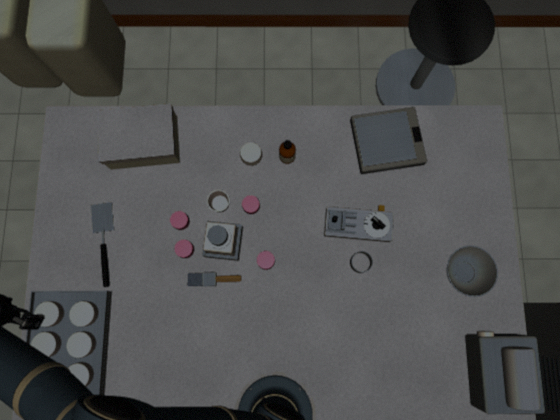

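View pics/side0.png

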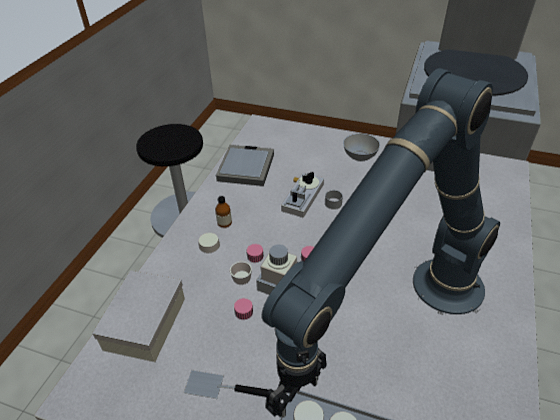

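The top view shows the pot with its grey cap at about (218,236), and the regulator with its tab on the left at about (336,218) and knob at about (378,224). There are four pink cap-shaped decoys at (179,219), (251,204), (184,249) and (265,260). The grey one on the pot fits the description. I'll enlarge to confirm.

Run:
```python
import cv2,numpy as np
t=cv2.imread('pics/top0.png');s=cv2.imread('pics/side0.png')
def c(im,x,y,w,h,k):return cv2.resize(im[y:y+h,x:x+w],None,fx=k,fy=k,interpolation=cv2.INTER_CUBIC)
cv2.imwrite('pics/c1.png',c(t,315,190,90,65,8.8)); cv2.imwrite('pics/c2.png',c(t,165,185,115,80,6.9))
cv2.imwrite('pics/c3.png',c(s,270,160,80,60,10)); cv2.imwrite('pics/c4.png',c(s,225,230,100,75,8))
```

```text
(no output)
```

View pics/c1.png

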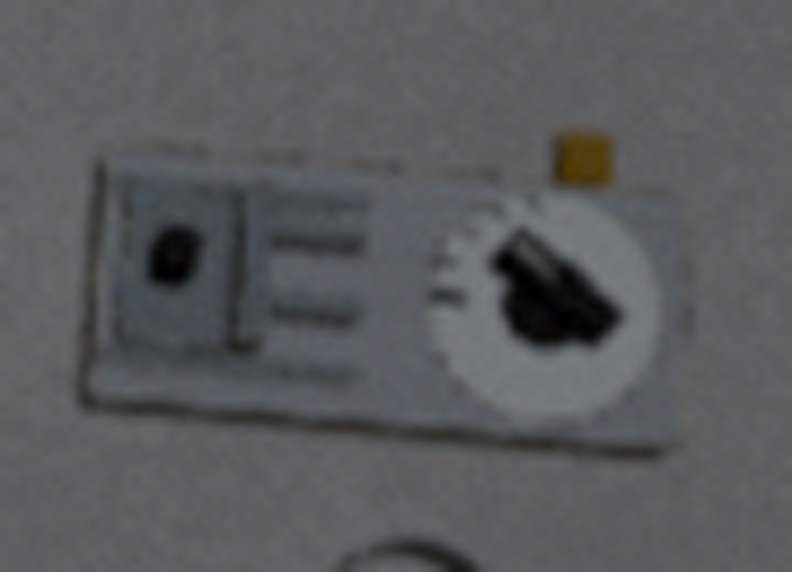

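View pics/c2.png

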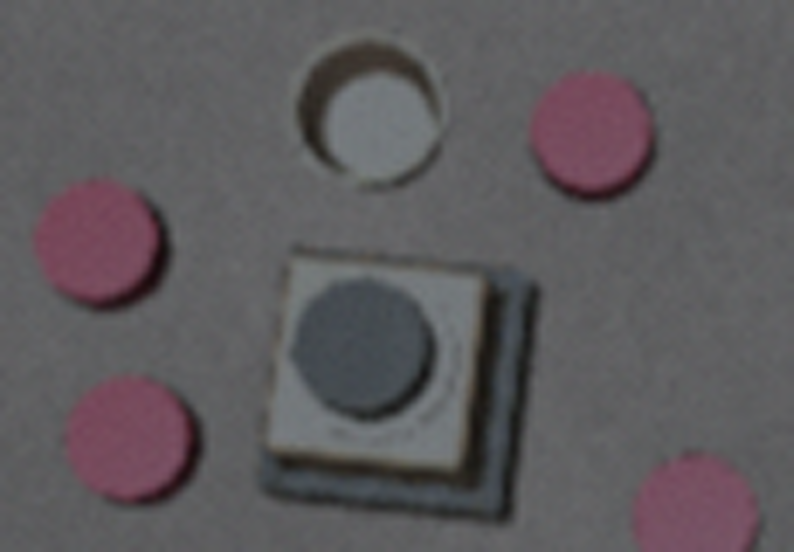

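View pics/c3.png

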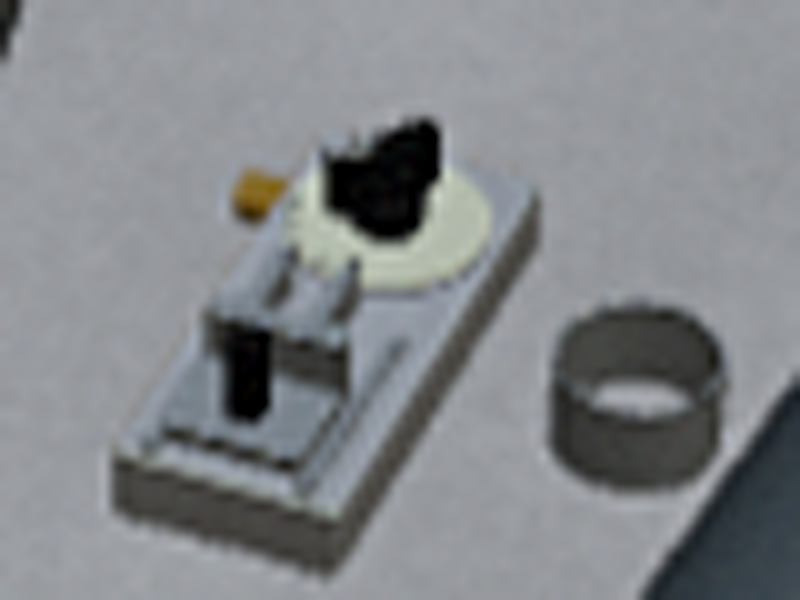

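View pics/c4.png

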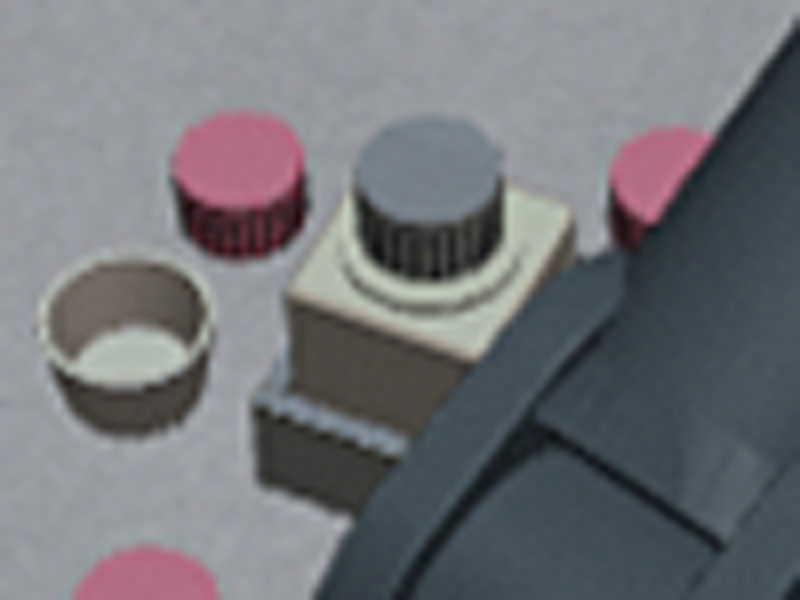

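Confirmed: the only steel-grey cap sits on the square pot at crop-2 (363,347) and crop-4 (428,170). Next I'll compute positions.

```bash
cat > h.py <<'E'
import numpy as np,pickle,cv2
F={n:pickle.load(open(f'{n}0.pkl','rb')) for n in('top','side')}
def ray(n,u,v):
    f=F[n];d=f['R'].T@np.array([(u-f['cx'])/f['fx'],(v-f['cy'])/f['fy'],1]);return -f['R'].T@f['t'],d
def atz(n,uv,z):
    o,d=ray(n,*uv);return o+d*(z-o[2])/d[2]
def tri(a,b):
    o1,d1=ray('top',*a);o2,d2=ray('side',*b)
    d1=d1/np.linalg.norm(d1);d2=d2/np.linalg.norm(d2)
    s=np.linalg.lstsq(np.c_[d1,-d2],o2-o1,rcond=None)[0]
    p,q=o1+s[0]*d1,o2+s[1]*d2
    return (p+q)/2,np.linalg.norm(p-q)
def proj(n,X):
    f=F[n];c=f['R']@np.asarray(X)+f['t'];return f['fx']*c[0]/c[2]+f['cx'],f['fy']*c[1]/c[2]+f['cy']
C={'c1':('top',315,190,8.8),'c2':('top',165,185,6.9),'c3':('side',270,160,10),'c4':('side',225,230,8)}
def px(c,x,y):
    n,a,b,k=C[c];return (a+(x+.5)/k-.5,b+(y+.5)/k-.5)
E
python3 - <<'E'
from h import *
np.set_printoptions(precision=4,suppress=True)
print('cap',tri(px('c2',363,347),px('c4',428,168)))
print('tab top',tri(px('c1',178,245),px('c3',247,333)))
print('knob',tri(px('c1',520,240),px('c3',335,150)),'white end')
print('NLcorner',tri(px('c1',92,395),px('c3',325,515)))
for z in(.035,):
  for n,p in dict(TL=(108,165),BL=(92,395),BR=(665,437),TR=(690,195),dial=(545,307)).items(): print(n,atz('top',px('c1',*p),z))
  for n,p in dict(TL=(115,452),BL=(328,515),BR=(540,195)).items(): print('side',n,atz('side',px('c3',*p),z))
for n,p in dict(TL=(293,258),TR=(487,270),BL=(268,452),BR=(465,470)).items(): print('pot',n,atz('top',px('c2',*p),.11))
for n,p in dict(L=(290,292),R=(575,205)).items(): print('pot side',n,atz('side',px('c4',*p),.11))
for n in F:
  f=F[n]
  def d(u,v):
    u,v=int(round(u)),int(round(v));z=f['range_z'][v,u];c=np.array([(u-f['cx'])/f['fx']*z,(v-f['cy'])/f['fy']*z,z]);return f['R'].T@(c-f['t'])
  for k,p in (dict(cap=px('c2',363,347),pot=px('c2',290,420),dial=px('c1',560,400),tab=px('c1',178,250)) if n=='top' else dict(cap=px('c4',428,168),dial=px('c3',450,240))).items(): print(n,k,d(*p))
E
```

```text
cap (array([0.4963, 0.1553, 0.1527]), np.float64(0.0003326632793401034))
tab top (array([ 0.5553, -0.1768,  0.0882]), np.float64(0.0027019989047686074))
knob (array([ 0.558 , -0.2917,  0.0825]), np.float64(0.0020495981627528044)) white end
NLcorner (array([ 0.5158, -0.152 ,  0.0337]), np.float64(0.0020107013638405594))
TL [ 0.5952 -0.1594  0.035 ]
BL [ 0.5146 -0.1521  0.035 ]
BR [ 0.4993 -0.3482  0.035 ]
TR [ 0.5839 -0.3612  0.035 ]
dial [ 0.5447 -0.309   0.035 ]
side TL [ 0.5978 -0.1592  0.035 ]
side BL [ 0.5154 -0.151   0.035 ]
side BR [ 0.492  -0.3468  0.035 ]
pot TL [0.5404 0.1916 0.11  ]
pot TR [0.5351 0.1112 0.11  ]
pot BL [0.4598 0.1993 0.11  ]
pot BR [0.4521 0.1187 0.11  ]
pot side L [0.5378 0.1927 0.11  ]
pot side R [0.4514 0.1191 0.11  ]
top cap [0.4962 0.1558 0.1525]
top pot [0.4739 0.1892 0.1127]
top dial [ 0.5118 -0.3114  0.0385]
top tab [ 0.5552 -0.1775  0.0863]
side cap [0.4971 0.1535 0.1486]
side dial [ 0.5144 -0.308   0.0355]
```

```bash
cat > fit.py <<'E'
from h import *
from scipy.optimize import least_squares
np.set_printoptions(precision=4,suppress=True)
def W(p,l):
    c,s=np.cos(p[2]),np.sin(p[2]);return np.array([p[0]+c*l[0]-s*l[1],p[1]+s*l[0]+c*l[1],l[2]])
obs=[('c1',(108,165),(.045,.110,.035)),('c1',(92,395),(-.045,.110,.035)),('c1',(665,437),(-.045,-.095,.035)),('c1',(690,195),(.045,-.095,.035)),('c1',(545,307),(0,-.045,.036)),('c1',(178,250),(0,.086,.084)),
('c3',(115,452),(.045,.110,.035)),('c3',(328,515),(-.045,.110,.035)),('c3',(540,195),(-.045,-.095,.035)),('c3',(247,331),(0,.086,.084))]
def res(p):
    r=[]
    for c,xy,l in obs:
        r+=list(np.array(proj(C[c][0],W(p,l)))-px(c,*xy))
    return np.array(r)
s=least_squares(res,[.55,-.26,-.08],loss='soft_l1',f_scale=.5);P=s.x
print('reg',P,'knob',W(P,(0,-.045,.064)),'tab',W(P,(0,.086,.072)));print(res(P).reshape(-1,2).round(2).tolist())
if __name__=='__main__':
    k=W(P,(0,-.045,.076))
    for q in ((520,240),(512,245)):
        e=atz('top',px('c1',*q),.076);print('tip',e,np.hypot(*(e-k)[:2]),'angle',np.arctan2((e-k)[1],(e-k)[0])-np.pi/2-P[2])
    ex=cv2.imread('pics/top0.png');ey=cv2.imread('pics/side0.png')
    for n,im,(a,b,w,h,kk) in(('top',ex,(315,190,90,65,8.8)),('side',ey,(270,160,80,60,10))):
        o=cv2.resize(im[b:b+h,a:a+w],None,fx=kk,fy=kk,interpolation=cv2.INTER_CUBIC)
        def q(l):
            u,v=proj(n,W(P,l));return (int((u+.5-a)*kk),int((v+.5-b)*kk))
        r=[q(x) for x in((.045,.11,.035),(-.045,.11,.035),(-.045,-.095,.035),(.045,-.095,.035))]
        cv2.polylines(o,[np.array(r)],True,(0,255,0),1)
        cv2.polylines(o,[np.array([q((.04*np.cos(t),-.045+.04*np.sin(t),.036)) for t in np.linspace(0,6.28,40)])],True,(0,0,255),1)
        cv2.polylines(o,[np.array([q(x) for x in((.007,.093,.084),(-.007,.093,.084),(-.007,.079,.084),(.007,.079,.084))])],True,(255,255,0),1)
        for th in (-.6,-.7,-.8):
            def z(x,y): return q((x*np.cos(th)-y*np.sin(th),-.045+x*np.sin(th)+y*np.cos(th),.076))
            cv2.polylines(o,[np.array([z(.006,.025),z(-.006,.025),z(-.006,-.021),z(.006,-.021)])],True,(0,255,255),1)
        cv2.imwrite(f'pics/ov_{n}.png',o)
E
python3 fit.py
```

```text
reg [ 0.548  -0.2637 -0.088 ] knob [ 0.5441 -0.3085  0.064 ] tab [ 0.5556 -0.1781  0.072 ]
[[-0.47, -2.34], [-0.61, 0.57], [2.14, 1.46], [0.36, -0.19], [-0.08, 0.14], [0.32, 0.05], [-1.36, -0.07], [0.63, 0.29], [-0.21, -1.34], [-0.36, 0.8]]
tip [ 0.5603 -0.2929  0.076 ] 0.02251661087840171 angle -0.7157193530366256
tip [ 0.5586 -0.2902  0.076 ] 0.023425256104292407 angle -0.5801566457309105
```

```bash
python3 -c "
import cv2,numpy as np
a=cv2.imread('pics/ov_top.png');b=cv2.imread('pics/ov_side.png');print(a.shape,b.shape)"
```

```text
(572, 792, 3) (600, 800, 3)
```

View pics/ov_top.png

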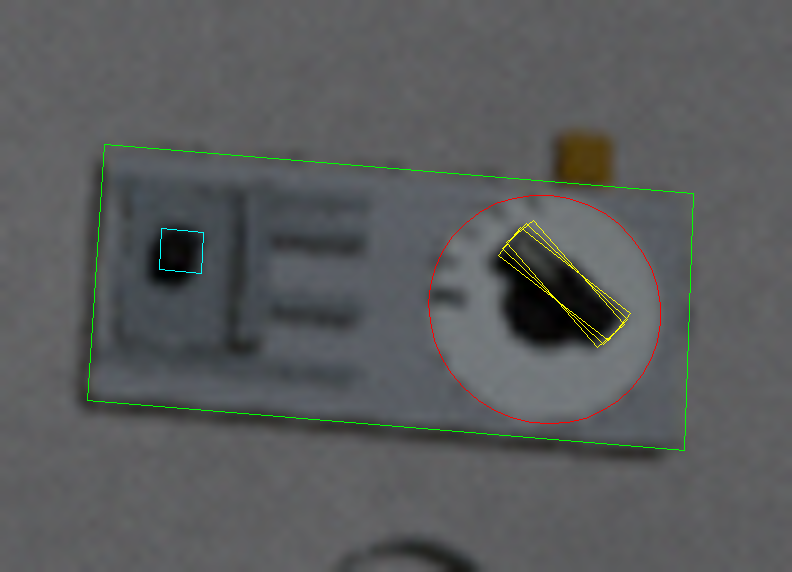

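View pics/ov_side.png

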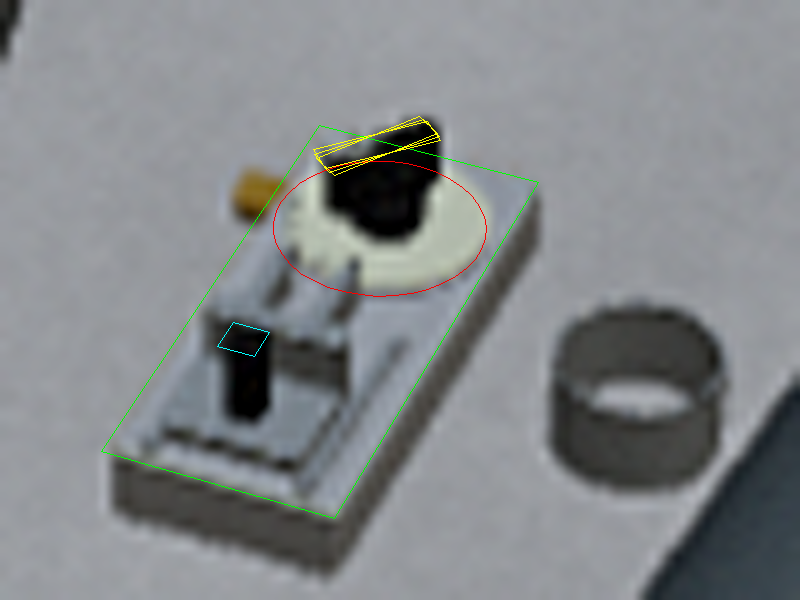

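The outline fits to within 1–2 mm and the tab, knob and cap heights match the text. The knob reads about −0.7 rad. Next I'll check the IK for the planned poses.

Run:
```python
from plant import robot
import numpy as np
np.set_printoptions(precision=3,suppress=True)
for nm,p,ys in (('knob',[.544,-.3085,.067],(-.79,-.088,2.35,3.05)),('tab',[.556,-.15,.064],(-.088,3.05)),('cap',[.4963,.1555,.130],(-2.4,-1.9,-1.5,-1.,-.6,0,.6,1.2,1.8,2.4))):
    for y in ys:
        q=robot.inverse_kinematics(p,[np.pi,0,y]); print(nm,y,None if q is None else np.array(q))
print(robot.sense()['t'],robot.sense()['wrist_force'])
```

```text
knob -0.79 [-0.206  0.82   1.001  1.844 -0.841  0.972  0.383]
knob -0.088 [-0.206  0.82   1.     1.844 -0.841  0.971  1.085]
knob 2.35 [ 1.109  0.822 -0.997  1.765  0.805  1.022  2.151]
knob 3.05 [-0.252  0.886  1.104  1.846 -0.932  1.039 -1.988]
tab -0.088 [-0.195  0.571  0.519  1.95  -0.415  0.726  0.483]
tab 3.05 [-0.549  0.826  1.106  1.968 -0.923  0.969 -2.206]
cap -2.4 [-1.195  0.589  1.116  2.053 -0.676  0.925 -2.106]
cap -1.9 [-0.899  0.408  0.652  2.041 -0.342  0.8   -1.944]
cap -1.5 [-0.841  0.392  0.575  2.038 -0.297  0.792 -1.59 ]
cap -1.0 [-0.768  0.378  0.48   2.034 -0.243  0.784 -1.144]
cap -0.6 [-0.736  0.372  0.438  2.032 -0.221  0.782 -0.766]
cap 0 [-0.66   0.362  0.341  2.028 -0.17   0.777 -0.218]
cap 0.6 [-0.574  0.355  0.234  2.023 -0.115  0.775  0.328]
cap 1.2 [-0.487  0.352  0.126  2.019 -0.062  0.775  0.876]
cap 1.8 [-0.388  0.352  0.004  2.013 -0.002  0.777  1.417]
cap 2.4 [-0.28   0.357 -0.129  2.006  0.064  0.782  1.954]
0.1 [ 0.28   0.461 -0.331]
```

Run:
```python
from plant import robot
import numpy as np,cv2
pi=np.pi
robot.goto([.5445,-.3085,.20],[pi,0,-.79]); print(robot.sense()['t'])
robot.grip(0.55,40)
r=robot.move_straight([.5445,-.3085,.0665],vel=.1,contact_N=6)
s=robot.sense();print(r,s['t'],s['tcp_pos'],s['wrist_force'],s['opening'])
for n in('side','top'):
    f=robot.grab_frame(n);im=f['image'][:,:,::-1]
    a=(270,140,80,60,7) if n=='side' else (330,180,80,60,7)
    cv2.imwrite(f'pics/k_{n}.png',cv2.resize(im[a[1]:a[1]+a[3],a[0]:a[0]+a[2]],None,fx=7,fy=7,interpolation=cv2.INTER_CUBIC))
```

```text
3.4083
False 5.3583 [ 0.5448689  -0.30881793  0.06718722] [-1.6856285  -0.49408394  0.17393319] 0.5476654795695082
```

View pics/k_side.png

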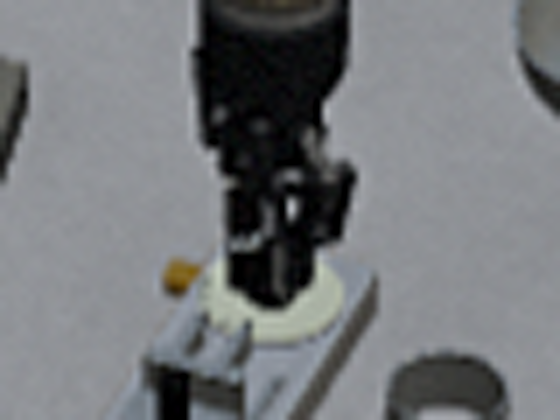

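View pics/k_top.png

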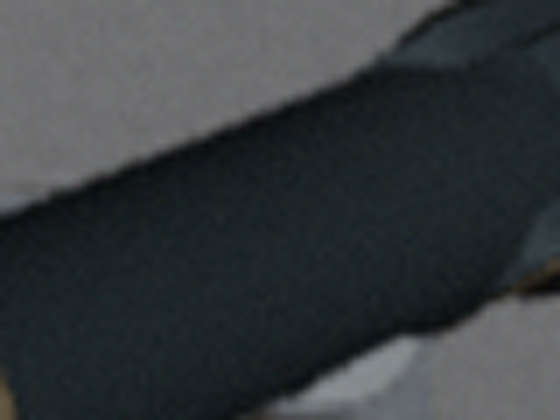

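The side view shows the fingers standing around the knob bar at about (270,270). The top view is hidden by the arm. I'll grip and turn.

Run:
```python
from plant import robot
import numpy as np
pi=np.pi
robot.grip(0,45)
s=robot.sense();print(s['t'],s['opening'],s['tcp_pos'],s['tcp_rot'],s['wrist_force'],s['torque'])
q=np.array(s['joint_pos']);
y=s['tcp_rot'][2]
q[6]+= -.088-y
robot.move_joints(q)
s=robot.sense();print(s['t'],s['opening'],s['tcp_pos'],s['tcp_rot'],s['wrist_force'],s['torque'])
robot.grip(.55);robot.move_straight([.5445,-.3085,.20],vel=.2)
robot.grip(0)
robot.goto([.56,-.11,.20],[pi,0,-.088])
s=robot.sense();print(s['t'],s['wrist_force'],s['torque'])
import cv2
for n in('side','top'):
    f=robot.grab_frame(n);im=f['image'][:,:,::-1]
    a=(270,160,80,60) if n=='side' else (315,190,90,65)
    cv2.imwrite(f'pics/k2_{n}.png',cv2.resize(im[a[1]:a[1]+a[3],a[0]:a[0]+a[2]],None,fx=8.8,fy=8.8,interpolation=cv2.INTER_CUBIC))
```

```text
5.8667 0.1305051038682936 [ 0.5440302  -0.30772767  0.06675407] [-3.14071808e+00  2.15946733e-03 -7.89900475e-01] [-3.35275126  3.79600687  6.19179462] [0.75373351 0.58316654 0.00872349]
6.575 0.12903731919755776 [ 0.54330468 -0.30735953  0.06673728] [-3.13848461e+00  2.56277857e-03 -8.94983647e-02] [-3.86471718  3.18172568  5.09545045] [0.65877791 0.8718179  0.07636391]
9.15 [ 0.54900337 -0.80321398  0.4703916 ] [-0.02423884  0.00148845  0.00018108]
```

View pics/k2_top.png

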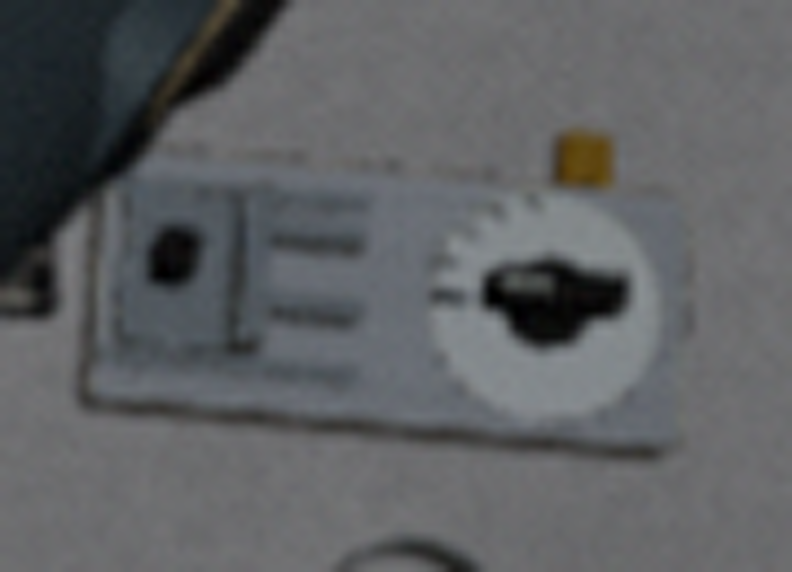

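View pics/k2_side.png

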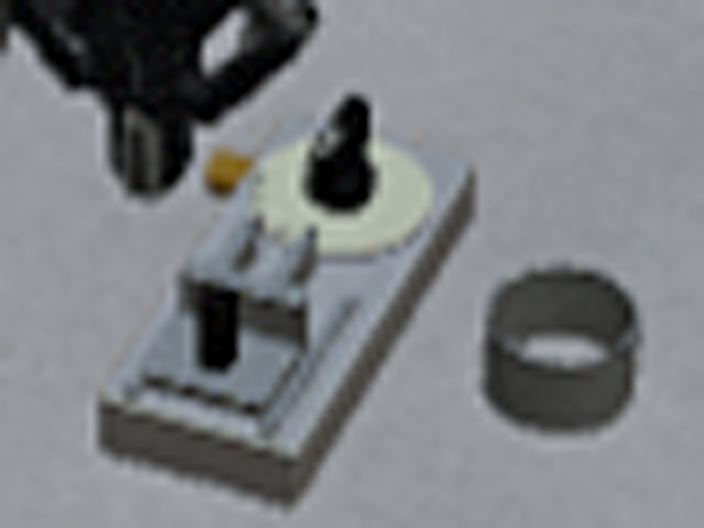

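The pointer now lies next to the long mark, with the pointer end at (487,285) and the mark at (445,297) in the crop. I'll overlay candidate angles to quantify the error.

```bash
cat > ov2.py <<'E'
from fit import *
im=cv2.imread('pics/k2_top.png');im=cv2.resize(im[180:440,400:720],None,fx=2.4,fy=2.4,interpolation=cv2.INTER_CUBIC)
def q(l):
    u,v=proj('top',W(P,l));return (int(((u+.5-315)*8.8-400)*2.4),int(((v+.5-190)*8.8-180)*2.4))
for th,c in((-.12,(0,0,255)),(0,(0,255,0)),(.12,(255,255,0))):
    def z(x,y,h=.076): return q((x*np.cos(th)-y*np.sin(th),-.045+x*np.sin(th)+y*np.cos(th),h))
    cv2.polylines(im,[np.array([z(.006,.025),z(-.006,.025),z(-.006,-.021),z(.006,-.021)])],True,c,1)
cv2.line(im,q((0,-.045,.037)),q((0,-.005,.037)),(0,255,0),1)
cv2.imwrite('pics/ov2.png',im)
E
python3 ov2.py
```

```text
reg [ 0.548  -0.2637 -0.088 ] knob [ 0.5441 -0.3085  0.064 ] tab [ 0.5556 -0.1781  0.072 ]
[[-0.47, -2.34], [-0.61, 0.57], [2.14, 1.46], [0.36, -0.19], [-0.08, 0.14], [0.32, 0.05], [-1.36, -0.07], [0.63, 0.29], [-0.21, -1.34], [-0.36, 0.8]]
```

View pics/ov2.png

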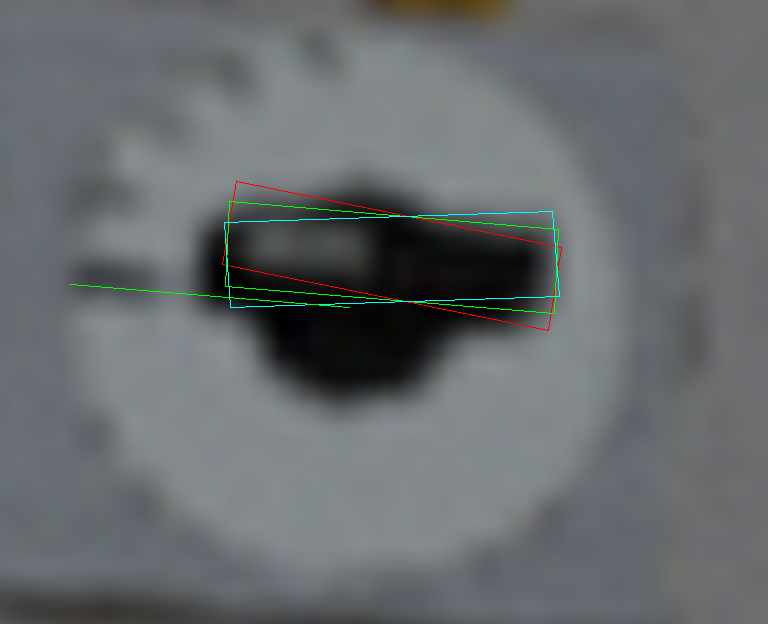

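Run:
```python
from fit import *
for n in('top','side'):
    f=F[n];v,u=np.mgrid[0:420,0:560];z=f['range_z']
    c=np.stack([(u-f['cx'])/f['fx']*z,(v-f['cy'])/f['fy']*z,z],-1)
    X=(c-f['t'])@f['R']
    m=(z>0)&(abs(X[...,0]-.548)<.09)&(abs(X[...,1]+.264)<.14)&(X[...,2]>.025)&(X[...,2]<.1)&(X[...,2]>.025)
    mm=m.astype(np.uint8);k,l,st,_=cv2.connectedComponentsWithStats(mm);i=1+np.argmax(st[1:,4]);m=l==i
    p=X[m][:,:2].astype(np.float32);print(n,m.sum(),cv2.minAreaRect(p*1000))
    # edge fits in regulator frame
    c0,s0=np.cos(P[2]),np.sin(P[2]);d=p-P[:2];lx=c0*d[:,0]+s0*d[:,1];ly=-s0*d[:,0]+c0*d[:,1]
    b=np.arange(-.085,.1,.006);hi=[];lo=[]
    for a in b:
        k=(ly>=a)&(ly<a+.006)
        if k.sum()>5: hi.append((a+.003,lx[k].max()));lo.append((a+.003,lx[k].min()))
    for nm,e in(('hi',hi),('lo',lo)):
        e=np.array(e);s=np.polyfit(e[:,0],e[:,1],1);print(nm,'dyaw',-s[0],'off',s[1])
# mark: dark pixels
t=cv2.cvtColor(cv2.imread('pics/top0.png'),cv2.COLOR_BGR2GRAY)
print(t[217:230,358:375])
```

```text
reg [ 0.548  -0.2637 -0.088 ] knob [ 0.5441 -0.3085  0.064 ] tab [ 0.5556 -0.1781  0.072 ]
[[-0.47, -2.34], [-0.61, 0.57], [2.14, 1.46], [0.36, -0.19], [-0.08, 0.14], [0.32, 0.05], [-1.36, -0.07], [0.63, 0.29], [-0.21, -1.34], [-0.36, 0.8]]
top 2012 ((558.3323364257812, -257.87188720703125), (206.57144165039062, 108.35870361328125), 85.1321792602539)
hi dyaw 0.05395121227116275 off 0.04802054833508016
lo dyaw -0.006750502144832959 off -0.043058964332202146
side 960 ((556.1588134765625, -254.43496704101562), (210.31973266601562, 111.96161651611328), 84.98091125488281)
hi dyaw 0.050240008280426456 off 0.04188139840797831
lo dyaw -0.009251606683961348 off -0.045596417549647834
[[ 94  94  95  94  94  96  87  93 116 114 108 112 119 108  78  56  66]
 [ 93  93  94  90  93  93  88  95 119 119 119 118 108  73  35  46  72]
 [ 91  93  92  91  91  86  75  81  94 111 120 113  84  35   2  17  45]
 [ 94  92  94  93  94  88  83  96 101 115 119 116  87  38   6   6  14]
 [ 93  93  92  93  92  94 101 117 119 119 119 121 110  83  46  10   1]
 [ 94  94  94  92  93  89  90  98 104 108 120 118 122 107  68  18   3]
 [ 92  94  91  94  92  81  59  56  66  82 110 121 121 102  55  12   4]
 [ 92  91  92  93  93  87  82  86  79  83 111 119 119  98  37  13   9]
 [ 92  92  94  94  92 100 111 120 115 110 117 120 120 103  43  10  10]
 [ 92  94  93  94  92  98 110 117 120 119 118 118 120 113  74  16   9]
 [ 94  95  96  96  95  98 111 119 121 119 118 118 121 118  98  37  11]
 [ 93  94  95  95  94  96 107 116 117 121 119 117 120 120 109  83  56]
 [ 94  91  95  94  92  96 103 113 120 121 120 120 119 119 120 115 101]]
```

Depth edges give a regulator yaw of −0.087 to −0.095, and the knob was left at −0.0895, so it is within tolerance. Next is pushing the lock.

```bash
cat > lk.py <<'E'
from fit import *
from plant import robot
pi=np.pi
def loc(s):
    d=np.array(s['tcp_pos'][:2])-P[:2];c,n=np.cos(P[2]),np.sin(P[2]);return np.array([c*d[0]+n*d[1],-n*d[0]+c*d[1]])
robot.goto(W(P,(0,.130,.12)),[pi,0,P[2]])
robot.move_straight(W(P,(0,.130,.066)),vel=.1,contact_N=8)
s=robot.sense();print(s['t'],loc(s),s['tcp_pos'][2],s['wrist_force'])
r=robot.move_straight(W(P,(0,.036,.066)),vel=.06,contact_N=14)
s=robot.sense();print(r,s['t'],loc(s),s['tcp_pos'][2],s['wrist_force'])
E
python3 lk.py
```

```text
reg [ 0.548  -0.2637 -0.088 ] knob [ 0.5441 -0.3085  0.064 ] tab [ 0.5556 -0.1781  0.072 ]
[[-0.47, -2.34], [-0.61, 0.57], [2.14, 1.46], [0.36, -0.19], [-0.08, 0.14], [0.32, 0.05], [-1.36, -0.07], [0.63, 0.29], [-0.21, -1.34], [-0.36, 0.8]]
10.3667 [0.0002 0.1298] 0.06616305344087656 [ 0.1902 -0.4083  0.1412]
True 11.6333 [-0.0004  0.048 ] 0.0656503743669013 [ 0.8548  0.8809 -0.2054]
```

```bash
python3 - <<'E'
from lk import loc
E
true
python3 - <<'E'
import re;s=open('lk.py').read();i=s.index('robot.goto');open('lk0.py','w').write(s[:i])
E
echo
```

```text
reg [ 0.548  -0.2637 -0.088 ] knob [ 0.5441 -0.3085  0.064 ] tab [ 0.5556 -0.1781  0.072 ]
[[-0.47, -2.34], [-0.61, 0.57], [2.14, 1.46], [0.36, -0.19], [-0.08, 0.14], [0.32, 0.05], [-1.36, -0.07], [0.63, 0.29], [-0.21, -1.34], [-0.36, 0.8]]
12.8 [0.0001 0.1295] 0.06595319085253581 [-0.2349  0.577   0.2817]
True 14.0833 [-0.0002  0.0481] 0.06560520068310147 [-0.4111 -0.1234  1.0311]
```

Importing `lk.py` replayed the approach and push, because the script wasn't guarded. It did no harm and stopped at the same place: 48.1 mm, where 48 mm is expected for home. I'll back off and look.

Run:
```python
from lk0 import *
robot.move_straight(W(P,(0,.056,.066)),vel=.1)
robot.move_straight(W(P,(0,.056,.20)),vel=.25)
robot.goto([.4963,.1555,.24],[pi,0,-.6])
robot.grip(1.0,80)
print(robot.sense()['t'])
for n in('side','top'):
    f=robot.grab_frame(n);pickle.dump(f,open(f'{n}2.pkl','wb'));im=f['image'][:,:,::-1]
    a=(270,160,80,60) if n=='side' else (315,190,90,65)
    cv2.imwrite(f'pics/k3_{n}.png',cv2.resize(im[a[1]:a[1]+a[3],a[0]:a[0]+a[2]],None,fx=8.8,fy=8.8,interpolation=cv2.INTER_CUBIC))
    cv2.imwrite(f'pics/f3_{n}.png',im)
```

```text
reg [ 0.548  -0.2637 -0.088 ] knob [ 0.5441 -0.3085  0.064 ] tab [ 0.5556 -0.1781  0.072 ]
[[-0.47, -2.34], [-0.61, 0.57], [2.14, 1.46], [0.36, -0.19], [-0.08, 0.14], [0.32, 0.05], [-1.36, -0.07], [0.63, 0.29], [-0.21, -1.34], [-0.36, 0.8]]
17.1833
```

View pics/k3_top.png

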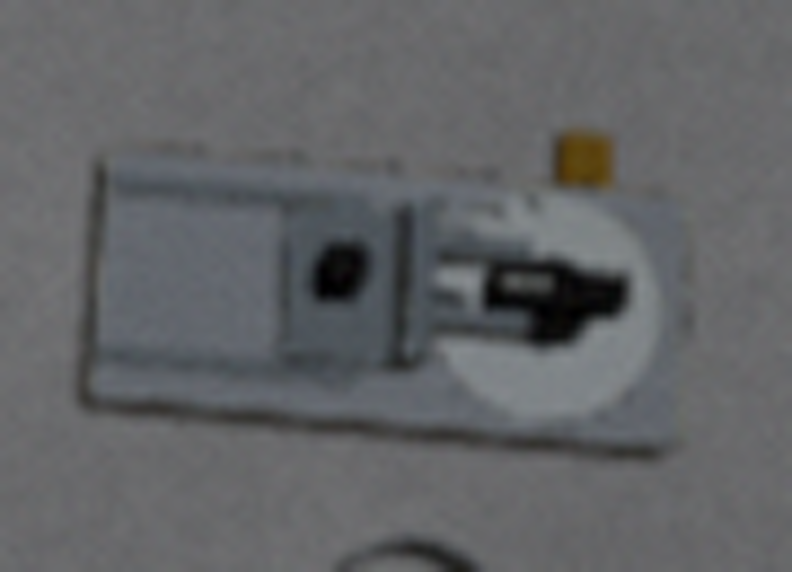

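View pics/k3_side.png

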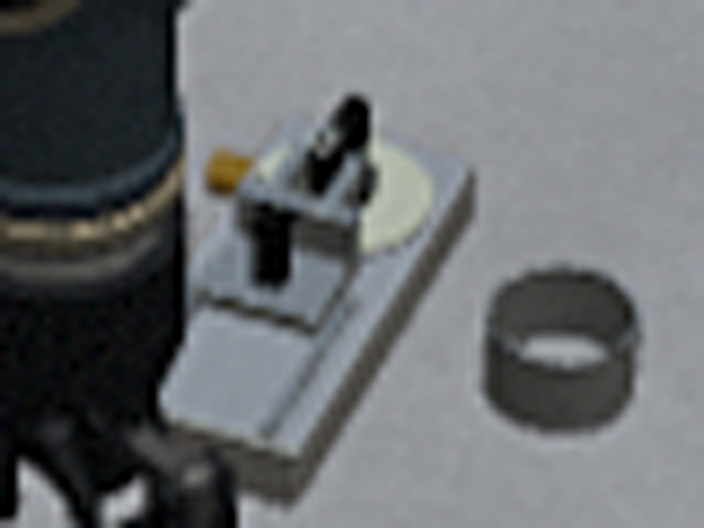

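View pics/f3_side.png

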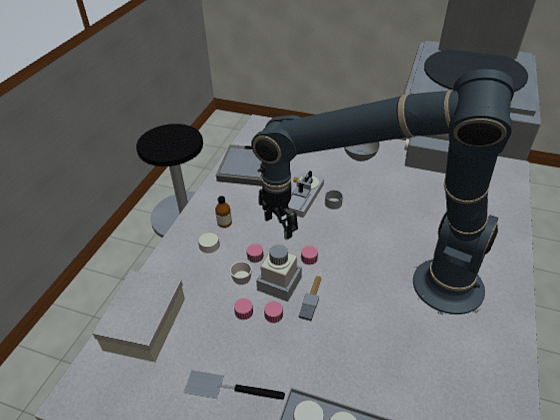

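The lock is home. The tab went from crop x 175 to 340, about 55 mm, and the prongs lie on either side of the pointer at (485–530, 250–330). Now I'll grasp the cap and begin turning in small steps while logging torque.

Run:
```python
from plant import robot
import numpy as np,json
np.set_printoptions(precision=3,suppress=True)
pi=np.pi
r=robot.move_straight([.4963,.1555,.128],vel=.12,contact_N=8)
s=robot.sense();print(r,s['t'],s['tcp_pos'],s['wrist_force'])
if not r:
    robot.grip(0,90)
    s=robot.sense();print(s['t'],s['opening'],s['tcp_pos'],s['tcp_rot'],s['wrist_force'],s['torque'])
    if .5<s['opening']<.75:
        q0=np.array(s['joint_pos']);p0=np.array(s['tcp_pos'])
        qu=np.array(robot.inverse_kinematics(p0+[0,0,.002],s['tcp_rot']))
        print('du',qu-q0)
        json.dump([q0.tolist(),(qu-q0).tolist(),p0.tolist(),list(map(float,s['tcp_rot']))],open('cap.json','w'))
        for a in (.3,.6,.85):
            q=q0+(qu-q0)*min(a/1.1,1);q[6]+=a;robot.move_joints(q)
            s=robot.sense();print(a,s['t'],s['opening'],s['tcp_pos']-p0,s['tcp_rot'][2],s['wrist_force'],s['torque'],s['effort'][6])
```

```text
False 18.3667 [0.497 0.156 0.129] [ 0.22   1.061 -0.754]
18.7833 0.6140601990855706 [0.496 0.156 0.129] [-3.14   0.002 -0.6  ] [-2.71   0.693  7.49 ] [0.177 0.648 0.022]
du [-0.003 -0.003  0.003 -0.002  0.004  0.003 -0.003]
0.3 19.175 0.6096147747322967 [0.    0.    0.001] -0.3020406782593408 [-0.459  0.395 -0.943] [-0.01  -0.128  0.094] -0.04663108033128083
0.6 19.5667 0.6148746033560233 [-0.     0.     0.001] -0.0034301462365340374 [-0.091  0.198 -1.909] [ 0.049 -0.067  0.121] -0.05327172693796456
0.85 19.9167 0.6158652686831178 [-0.     0.     0.002] 0.24571812948070315 [-1.273  0.687 -0.951] [0.163 0.003 0.148] -0.04849464981816709
```

```bash
cat > turn.py <<'E'
from plant import robot
import numpy as np,json
np.set_printoptions(precision=4,suppress=True)
q0,du,p0,r0=[np.array(x) for x in json.load(open('cap.json'))]
def step(a):
    q=q0+du*min(a/1.1,1);q[6]+=a;robot.move_joints(q)
    s=robot.sense();print(round(a,3),round(s['t'],2),round(s['opening'],4),s['tcp_pos'][2]-p0[2],round(s['tcp_rot'][2]-r0[2],3),s['wrist_force'],s['torque'],round(s['effort'][6],3));return s
E
python3 - <<'E'
from turn import *
for a in (.93,.98,1.03,1.07): step(a)
E
```

```text
0.93 20.17 0.6135 0.0017674897846728654 0.926 [-1.3824  0.0474 -0.155 ] [0.1274 0.0535 0.1522] -0.065
0.98 20.42 0.6092 0.0018913868012014057 0.977 [-1.1956  0.5851  1.8046] [0.1493 0.196  0.1416] -0.099
1.03 20.67 0.609 0.0020391294782704517 1.028 [-1.438   1.1504  2.9205] [0.2104 0.2704 0.1137] -0.109
1.07 20.92 0.6124 0.0021671665190243217 1.068 [-2.1877  0.8856  3.7879] [0.1936 0.3943 0.0943] -0.072
```

Run:
```python
from turn import *
import cv2
for a in (1.10,1.13,1.16): step(a)
f=robot.grab_frame('side');im=f['image'][:,:,::-1]
cv2.imwrite('pics/t1.png',cv2.resize(im[215:305,225:345],None,fx=6.5,fy=6.5,interpolation=cv2.INTER_CUBIC))
```

```text
1.1 21.17 0.6101 0.0023570281192443754 1.098 [-3.3802  0.3518  5.8754] [0.2445 0.4888 0.0587] -0.035
1.13 21.42 0.6113 0.0024872475849294085 1.128 [-3.2419  1.5539  7.3669] [ 0.2113  0.5058 -0.0089] -0.031
1.16 21.67 0.6096 0.0026831048144522196 1.158 [-1.8721  0.2856  9.1947] [0.0793 0.5672 0.0006] -0.019
```

View pics/t1.png

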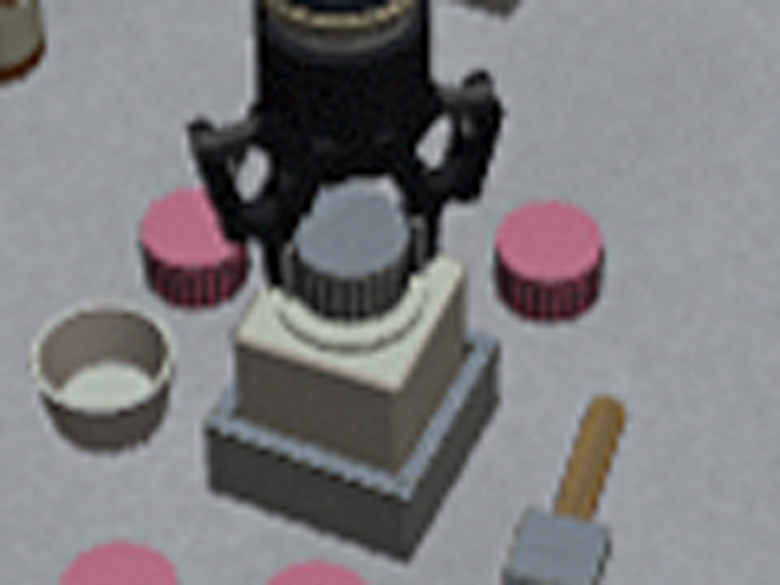

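Torque about z has fallen to 0, and the upward force on the tool is growing as the seal pushes the cap. That suggests the thread is free near 1.13 rad. I'll verify with a force-guarded lift in sub-millimetre steps.

Run:
```python
from turn import *
robot.sleep(.3);s=robot.sense();print(s['wrist_force'],s['torque'],s['tcp_pos'])
p=np.array(s['tcp_pos']);p[2]=p0[2]+.002
for i in range(5):
    p[2]+=.0005
    robot.move_straight(p,vel=.01,attitude=s['tcp_rot']);x=robot.sense()
    print(round(x['t'],2),x['tcp_pos'][2]-p0[2],x['wrist_force'],x['torque'])
    if x['wrist_force'][2]<-4: break
```

```text
[-2.8651  0.7553  7.9697] [0.026  0.5664 0.0677] [0.4966 0.1559 0.1316]
22.27 0.0027075294448324627 [-1.2727 -0.4008  3.4813] [-0.0727  0.0664  0.04  ]
22.52 0.0027575677534628917 [ 1.0339 -0.1643  0.2485] [-0.0971 -0.1248  0.0522]
22.77 0.003392131898659001 [ 0.0808 -0.7039 -1.8882] [-0.1989 -0.2042  0.0098]
23.02 0.004002383637367851 [ 1.0571 -1.5338 -0.5898] [-0.2503 -0.227  -0.007 ]
23.27 0.004560943360144953 [ 0.9098 -2.0373 -1.4818] [-0.2686 -0.2164  0.0161]
```

At 4.6 mm up the tool carries only about 1 N, which is the cap's weight. Lifting the pot would show about 7 N. I'll lift clear, still guarded.

Run:
```python
from turn import *
import cv2
s=robot.sense();p=np.array(s['tcp_pos']);p[:2]=p0[:2]
for z in(.008,.016,.032):
    p[2]=p0[2]+z
    r=robot.move_straight(p,vel=.04,attitude=[np.pi,0,s['tcp_rot'][2]],contact_N=5);x=robot.sense()
    print(r,round(x['t'],2),x['opening'],x['tcp_pos']-p0,x['tcp_rot'],x['wrist_force'],x['torque'])
    if r: break
for n,(a,b,w,h) in dict(side=(225,205,120,100),top=(150,175,140,100)).items():
    f=robot.grab_frame(n);im=f['image'][:,:,::-1]
    cv2.imwrite(f'pics/l_{n}.png',cv2.resize(im[b:b+h,a:a+w],None,fx=5.5,fy=5.5,interpolation=cv2.INTER_CUBIC));cv2.imwrite(f'pics/lf_{n}.png',im)
```

```text
False 23.52 0.6119790544477909 [0.0001 0.0002 0.0083] [-3.1414 -0.0004  0.5588] [ 0.4186 -1.1377  0.2079] [-0.1964 -0.1316  0.0073]
False 23.87 0.6143509261775905 [-0.0001  0.0004  0.0162] [-3.1409 -0.0002  0.5589] [-0.6292 -0.9907 -0.9016] [-0.0106 -0.0221 -0.0151]
False 24.42 0.6128423472460044 [-0.      0.0002  0.0321] [-3.1414 -0.0003  0.5588] [-0.1207  1.4404 -0.3238] [-0.0313 -0.0482  0.0336]
```

View pics/l_side.png

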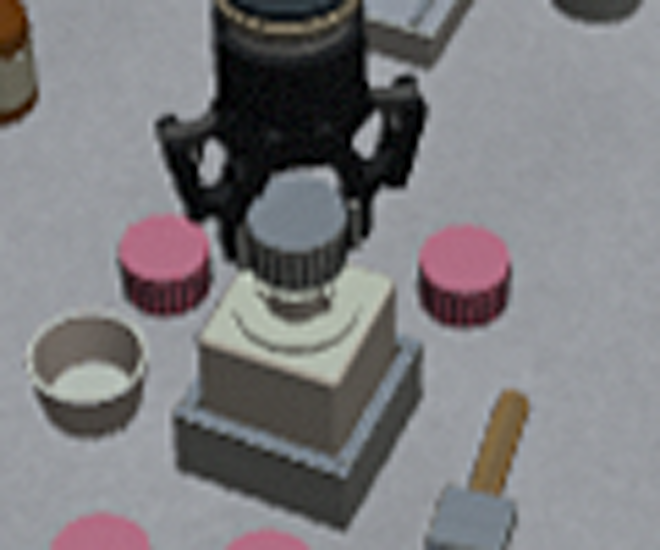

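View pics/lf_top.png

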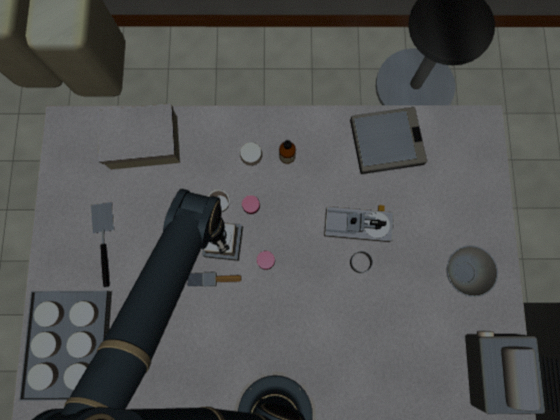

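The cap hangs clear over the neck, which is visible at (295,300). The pot is seated in the cradle, and the bystanders are where they were. I'll check levelness and height from depth before handing in.

Run:
```python
from plant import robot
import numpy as np
np.set_printoptions(precision=4,suppress=True)
f=robot.grab_frame('side');g=[robot.grab_frame('side')['range_z'] for _ in range(4)]
z=np.median(g,0);v,u=np.mgrid[0:420,0:560]
c=np.stack([(u-f['cx'])/f['fx']*z,(v-f['cy'])/f['fy']*z,z],-1);X=(c-f['t'])@f['R']
def plane(m,nm):
    p=X[m];A=np.c_[p[:,:2]-p[:,:2].mean(0),np.ones(len(p))]
    k=np.ones(len(p),bool)
    for _ in range(4):
        s=np.linalg.lstsq(A[k],p[k,2],rcond=None)[0];r=p[:,2]-A@s;k=abs(r)<2*r[k].std()+1e-4
    print(nm,k.sum(),'tilt',s[:2],'z',s[2],'mean',p[:,:2].mean(0),'rms',r[k].std())
cu,cv_=225+297/5.5,205+212/5.5
plane(((u-cu)**2/6.5**2+(v-cv_)**2/5**2<1)&(z>0),'cap')
plane((abs(X[...,0]-.496)<.045)&(abs(X[...,1]-.155)<.045)&(X[...,2]>.102)&(X[...,2]<.118),'pot top')
s=robot.sense();print(s['t'],s['joint_velocities'],s['wrist_force'],s['opening'])
```

```text
cap 98 tilt [0.0087 0.0134] z 0.18395964939441983 mean [0.4925 0.1555] rms 0.001078119715009568
pot top 414 tilt [ 0.0144 -0.0316] z 0.11140123447540755 mean [0.489  0.1715] rms 0.0032019329826209197
24.7667 [ 0.0011 -0.0011  0.0006 -0.0017 -0.0016  0.0003  0.0007] [-0.8854 -0.3409 -0.9543] 0.611078866971185
```

Run:
```python
from plant import robot
robot.sleep(.3);print(robot.close_job(),robot.sense()['t'])
```

```text
the job is handed in; nothing more can be done
the job is handed in; nothing more can be done
```

The glaze pot is open and I handed the job in at about 25 s, with the arm still holding the cap over the pot. No verdict was reported.

- **Knob:** I gripped it at about −0.7 rad and turned it to the long mark. The gripper left it at yaw −0.0895, and the regulator's measured yaw is −0.087 to −0.095. A picture overlay suggested the pointer may be up to 0.05 rad past the mark, which is within the 0.12 rad the fork allows.
- **Lock:** I pushed it from behind onto its end stop, with the tool at 48 mm as expected for fully home. The picture shows about 55 mm of travel and the prongs on either side of the pointer. An unguarded import replayed the approach and push once. It stopped at the same place and moved nothing else.
- **Cap:** I turned it anticlockwise to 1.16 rad, stepping 0.03 rad at the end. The wrist torque had fallen to zero by 1.13 rad, so there may be one extra step. The wrist torque read only about 0.15 N m while turning, below the stated 0.4, and I did not check the cap's own rotation in a picture. The lift then carried only about the cap's own weight, which shows it was free.
- **Final state:** The cap is held still and level to about 0.016 rad, with its rim about 16 mm above the pot's mouth. The pot's top reads 111 mm against an expected 110 mm, so it is still down in the cradle. The bystanders in view had not moved, although the arm hid two of the pink caps in the last top view.

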